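# Stack a round stamp for gluing

## Robot

A 7-joint arm with a two-finger parallel gripper is mounted at the origin on the work surface. World frame = base frame: x ahead of the robot, y to its left, z up, the work surface at z = 0. Lengths are in m, angles in rad, forces in N, time in s.
With the tool pointing down it reaches from about 0.425 to 1.025 m from the base axis. Payload 9.4 kg.
Tool frame: the origin (TCP) lies on the centre line of the jaws, within the pads' length; the fingertips stand 22 mm ahead of it and the grasp point (between the pads) lies 3 mm ahead of it; z points along the fingers, y is the line along which they close (so a half turn about z gives the same grasp; the last joint's range is limited). The gripper opens to 85 mm and grips with 20 to 120 N. Pads are 22 mm wide; open, the fingers measure 114 mm over their backs; the gripper's body (76 mm by 85 mm) begins 54 mm behind the grasp point. The pads swing forward as they close: fully open they stand 13 mm farther back than shut.
Start: joints at [-1.247, 0.599, -0.003, 1.599, 0.002, 0.943, -0.08], TCP at [0.283, 0.668, 0.253] pointing down, gripper open.
Joint ranges: [-2.57, 2.57], [-0.35, 1.97], [-1.29, 1.29], [0.11, 2.56], [-1.05, 4.19], [0.11, 1.86], [-2.63, 2.63]. Speed limits (rad/s): [2.22, 2.22, 3.01, 3.01, 3.14, 3.14, 3.14].

## Interface

Orientations are given as a rotation vector (axis times angle).
In Python, from station import r, ik, vision, finder gives the robot as it stands. Calls block until the motion is done:
- r.move_ptp(position, orientation): joint-space move of the TCP to a pose.
- r.move_l(position, velocity=0.15, rot=None, guard=None): straight line of the TCP; rot=None keeps the orientation; velocity is the mean speed in m/s. With guard (N) it stops when the force on the tool has changed by that much, and returns True; else False.
- r.set_joints(angles): joint-space move.
- r.open_jaws() and r.grasp(grasp_force=None): open the fingers fully, or close them until they stop; grasp_force is the grip in N (None keeps the last).
- r.pause(seconds).
- ik(position, orientation): joint angles nearest the present ones, or None.
- vision.capture(name): name is "scene" or "side" or "wrist"; returns a dict with "pixels" (480x640x3 uint8, red, green, blue), "fx", "fy", "cx", "cy" (pixels), "eye" and "orientation" of the camera in the world. Camera axes: x right, y down, z forward; pixel columns grow to the right and rows downward; lengths in m; the calibration is good to about 2 mm. A picture is of the moment at which its call begins. There is no depth.
A pose or a line that the arm cannot do raises r.PlanningError and nothing moves.
- r.job_done(): hands the job in; it is judged then, once.
Trained networks look in a picture, given as the dict that the camera call returned (one of the last four; its "shot" number tells which), for a name from the list of things; names that differ only in an ending like _2 or _b are one class to them, and where a whole thing is asked for, a point or a joint stands for the part that bears it (a point fixed in the world has none). Each returns a list of dicts, best first, with "confidence" (0 to 1); they miss things now and then, are a little off and sometimes report something else, mostly with a low value. They report only what shows in the picture. A call takes as long as a camera call. They do not tell look-alikes from the thing itself.
- finder.cut_out(label, picture): "region" (480x640 bool, what is visible of it) and "rect" ([left, top, width, height] in pixels, round what is visible of it).
- finder.tip_of(label, picture): "pixel" ([column, row] in pixels: a listed point, or the origin of a listed thing).
Readings, each from a call of its own:
- r.get_t(): time.
- r.get_joint_pos(): joint angles.
- r.get_joint_vel(): joint speeds.
- r.get_tau(): joint torques, N m.
- r.get_eef_pos(): TCP position.
- r.get_tool_rot(): TCP orientation.
- r.get_contact_force(): force on the tool from outside, world axes, zero at the start.
- r.get_ft_torque(): the same for the moment, N m.
- r.get_width(): finger opening in m.
- r.get_finger_force(): force on a finger pad.
Only numpy, scipy, OpenCV 4.12 (cv2) and the standard library are available. Lean on these libraries where they do the work, as an engineer would, in place of code of your own. Each camera call takes 0.05 s, during which the arm holds its last target. There are 200 camera calls.

## Task

Build the glue-up stack in the middle of the round white plate: first the wooden disc centred on the plate, then the pink stamp squarely on top of it, carved side up and with its tab pointing the same way as the plate's red mark, then the steel weight centred on the stamp with its knob up. Set each piece down gently without letting it fall, let go of it before fetching the next, and leave everything else on the table where it stands.

Things in the scene. Friction and masses are not known exactly. Their poses are not given: they have to be found in the camera images.
- plate: Round white gluing plate fixed to the table, 140 mm in diameter, 14 mm high, with thin grey centring circles (76 and 104 mm in diameter) and a red pointer mark near the rim. Origin at the centre of its underside, z up; its +x axis points from the centre to the red mark.
- plate_center (a point): Centre of the plate's top face, 14 mm above the table.
- plate_mark (a point): The red pointer mark on the plate's top face, 62 mm from its centre.
- mount: Loose pale wooden mounting disc, 66 mm in diameter, 28 mm thick, lying flat on the table, about 80 g. Origin at the centre of its underside, z up.
- stamp: Loose pink rubber stamp disc (rigid), 64 mm in diameter, 14 mm thick, lying flat with a dark carved fish on its upper face, about 60 g. A tab 12 mm wide and as thick as the disc juts 12 mm out of the rim, with a white line on top. Origin at the centre of its underside, z up; its +x axis points from the centre to the tab.
- stamp_tab (a point): Middle of the stamp's tab, 40 mm from the disc's centre, 7 mm above its underside.
- weight: Loose dark steel weight, disc 62 mm in diameter and 24 mm thick, with a round black knob on top, 28 mm in diameter and 32 mm high (overall height 56 mm), about 0.55 kg. Origin at the centre of its underside, z up.
- mug: Bystander: loose white mug with dark pattern and no handle, 84 mm in diameter, 95 mm high. Origin at the centre of its underside.
- ink_tin: Bystander: loose flat ink tin, aluminium and blue, 69 mm in diameter, 34 mm high. Origin at the centre of its underside.
- tool_carton: Bystander: loose cream and burgundy carton, 180 (x) by 45 (y) by 30 (z) mm. Origin at the centre of its underside.
- brayer: Bystander: loose ink roller lying on the table; black roller 110 mm long across (along y), 36 mm thick, its axis 30 mm from the origin towards +x; 128 mm wide over its steel fork; wooden handle reaching 93 mm from the origin towards -x. At most 36 mm high. Origin on the table under the fork.
- brush_jar: Bystander: loose green glass jar, 72 mm in diameter, 90 mm high, with brushes standing out to 177 mm high. Origin at the centre of its underside.
- gouge: Bystander: loose carving gouge lying along its x axis, 150 mm long (75 mm either way), 20 mm wide, 20 mm high. Origin on the table under its middle.
- marker: Bystander: loose black marker pen with a red cap lying along its x axis, 145 mm long (75 mm towards +x, 70 mm towards -x), 18 mm wide, 16 mm high. Origin on the table under its middle.
- glue_bottle: Bystander: loose white glue bottle with an orange cap, 44 mm in diameter, 115 mm high. Origin at the centre of its underside.
Mind the look-alikes: they are no part of the job. Leave any green or yellow look-alike of the stamp alone.

How it is judged:
On the way, in this order (a step that is already met when the one before it is completed fails the run):
1. the wooden disc lies centred on the plate, released (horizontal distance between mount and plate_center below 0.008 m and z of mount in the frame of plate_center between -0.003 and 0.004 m and angle between mount's own z axis and vertical below 0.08 rad and contact force between the fingers and mount below 0.1 N), for 0.2 s.
2. the stamp lies centred on the wooden disc, carved side up, tab towards the red mark, released (horizontal distance between mount and plate_center below 0.008 m and z of mount in the frame of plate_center between -0.003 and 0.004 m and angle between each of mount, stamp's own z axis and vertical below 0.08 rad and horizontal distance between stamp and mount below 0.006 m and z of stamp in the frame of mount between 0.025 and 0.032 m and angle between the x axis of stamp and the x axis of plate, either way round below 0.2 rad and x of stamp_tab in the frame of plate above 0.015 m and contact force between the fingers and stamp below 0.1 N), for 0.2 s.
3. the weight stands centred on the stamp, knob up, released (horizontal distance between mount and plate_center below 0.008 m and z of mount in the frame of plate_center between -0.003 and 0.004 m and angle between each of mount, stamp, weight's own z axis and vertical below 0.08 rad and horizontal distance between stamp and mount below 0.006 m and z of stamp in the frame of mount between 0.025 and 0.032 m and angle between the x axis of stamp and the x axis of plate, either way round below 0.2 rad and x of stamp_tab in the frame of plate above 0.015 m and horizontal distance between weight and stamp below 0.006 m and z of weight in the frame of stamp between 0.011 and 0.018 m and contact force between the fingers and weight below 0.1 N), for 0.2 s.
At the end, for the whole second after the job is handed in: Wooden disc flat on the plate within 8 mm of its centre; stamp flat on it, carved side up, within 6 mm of its centre, tab pointing the way of the red mark within 0.2 rad; weight flat on the stamp, knob up, within 6 mm of its centre; all at rest and released (horizontal distance between mount and plate_center below 0.008 m and z of mount in the frame of plate_center between -0.003 and 0.004 m and angle between each of mount, stamp, weight's own z axis and vertical below 0.08 rad and horizontal distance between stamp and mount below 0.006 m and z of stamp in the frame of mount between 0.025 and 0.032 m and angle between the x axis of stamp and the x axis of plate, either way round below 0.2 rad and x of stamp_tab in the frame of plate above 0.015 m and horizontal distance between weight and stamp below 0.006 m and z of weight in the frame of stamp between 0.011 and 0.018 m and linear speed of each of mount, stamp, weight below 0.02 m/s); the robot touches nothing.
It fails at once if a disc or the weight is let fall or thrown (faster than 0.5 m/s with no finger on it) ((linear speed of mount above 0.5 m/s and contact force between the fingers and mount below 0.1 N) or (linear speed of stamp above 0.5 m/s and contact force between the fingers and stamp below 0.1 N) or (linear speed of weight above 0.5 m/s and contact force between the fingers and weight below 0.1 N)).
It fails at once if a bystander is shifted more than 20 mm (distance of any of mug, ink_tin, tool_carton, brayer, brush_jar, gouge, marker, glue_bottle from where it was at the start of the episode above 0.02 m).
It fails at once if a bystander is knocked over (angle between any of mug, ink_tin, tool_carton, brayer, brush_jar, gouge, marker, glue_bottle's own z axis and vertical above 0.35 rad).
It also fails if it takes over 72 s, if anything falls off the work surface, if the arm or the gripper's body presses on something with over 40 N, if the wrist force passes 120 N, or if a joint passes its speed limit or range.

## Working session

There is one attempt and no reset: what is moved stays moved. The work goes in short steps, each a Python script; the robot and the scene stay as the last script left them, time stands still between calls to the robot, and variables do not carry over. Pictures are saved under pics/ and viewed, at most 10 in all, crops included, and the job is handed in when it is done.

```bash
ls; mkdir -p pics; cat > h.py <<'E'
from station import r, ik, vision, finder
import numpy as np, cv2
from scipy.spatial.transform import Rotation as R
def Rc(p):
    o=np.array(p["orientation"],float)
    return o if o.shape==(3,3) else R.from_rotvec(o).as_matrix() if o.size==3 else R.from_quat(o).as_matrix()
def ray(p,px,z):
    d=Rc(p)@np.array([(px[0]-p["cx"])/p["fx"],(px[1]-p["cy"])/p["fy"],1]); e=np.array(p["eye"],float)
    return e+d*(z-e[2])/d[2]
def proj(p,X):
    c=Rc(p).T@(np.array(X)-p["eye"]); return np.array([p["fx"]*c[0]/c[2]+p["cx"],p["fy"]*c[1]/c[2]+p["cy"]])
def save(p,n): cv2.imwrite("pics/"+n,p["pixels"][:,:,::-1])
def down(yaw): return (R.from_euler('z',yaw)*R.from_euler('x',np.pi)).as_rotvec()
E
python3 - <<'E'
from h import *
s=vision.capture("scene"); d=vision.capture("side")
for n,p in(("scene",s),("side",d)):
    save(p,n+"0.png"); print(n,p["eye"],p["orientation"],p["fx"],p["cx"],p["cy"])
    for l,z in(("plate_center",.014),("plate_mark",.014),("mount",0),("stamp",0),("stamp_tab",.007),("weight",0),("mug",0),("ink_tin",0),("brush_jar",0),("glue_bottle",0),("brayer",0),("gouge",0),("marker",0),("tool_carton",0)):
        for q in finder.tip_of(l,p): print(l,np.round(q["pixel"]),round(q["confidence"],2),np.round(ray(p,q["pixel"],z)[:2],3))
print(r.get_t(),r.get_tool_rot(),r.get_eef_pos())
E
```

```text
pics
scene [1.45770768 0.07912715 0.76463665] [-1.5746895  -1.7781797   0.87353022] 487.5544238259827 323.7621261311961 243.3316597405512
plate_center [353. 274.] 0.67 [0.579 0.055]
plate_mark [334. 286.] 0.69 [0.626 0.015]
plate_mark [350. 273.] 0.23 [0.578 0.05 ]
mount [228. 231.] 0.73 [ 0.43  -0.289]
stamp [447. 249.] 0.89 [0.433 0.291]
stamp [443. 220.] 0.83 [0.3   0.291]
stamp [492. 223.] 0.66 [0.295 0.426]
stamp [508. 321.] 0.57 [0.674 0.399]
stamp [350. 273.] 0.25 [0.561 0.05 ]
stamp_tab [459. 253.] 0.8 [0.456 0.317]
stamp_tab [507. 308.] 0.74 [0.642 0.403]
stamp_tab [456. 221.] 0.64 [0.312 0.324]
weight [454. 288.] 0.73 [0.583 0.294]
mug [200. 271.] 0.94 [ 0.601 -0.312]
mug [445. 248.] 0.34 [0.428 0.286]
ink_tin [484. 251.] 0.58 [0.428 0.385]
brush_jar [187. 311.] 0.67 [ 0.735 -0.295]
glue_bottle [361. 310.] 0.67 [0.681 0.082]
brayer [348. 272.] 0.67 [0.556 0.043]
brayer [441. 332.] 0.66 [0.725 0.253]
gouge [396. 249.] 0.63 [0.451 0.16 ]
marker [268. 255.] 0.49 [ 0.519 -0.162]
tool_carton [188. 224.] 0.6 [ 0.412 -0.406]
tool_carton [229. 235.] 0.16 [ 0.445 -0.283]
side [-0.16
[... 350 characters left out ...]
7 0.292]
stamp [238. 413.] 0.56 [0.304 0.417]
stamp [278. 241.] 0.27 [ 0.653 -0.011]
stamp_tab [239. 430.] 0.97 [0.275 0.441]
stamp_tab [225. 332.] 0.59 [0.466 0.307]
stamp_tab [125. 317.] 0.58 [0.639 0.403]
stamp_tab [271. 373.] 0.56 [0.326 0.327]
mug [368. 205.] 0.83 [ 0.615 -0.321]
ink_tin [203. 361.] 0.82 [0.439 0.379]
ink_tin [331. 195.] 0.38 [ 0.739 -0.308]
brush_jar [329. 198.] 0.93 [ 0.731 -0.289]
glue_bottle [238. 246.] 0.75 [0.702 0.072]
brayer [167. 270.] 0.55 [0.736 0.245]
gouge [282. 300.] 0.75 [0.467 0.16 ]
marker [361. 234.] 0.79 [ 0.525 -0.169]
tool_carton [444. 215.] 0.61 [ 0.43  -0.405]
1.5 [ 6.25439001e-01  3.07864224e+00 -3.08389415e-05] [0.28288871 0.66754514 0.25326499]
```

View pics/scene0.png

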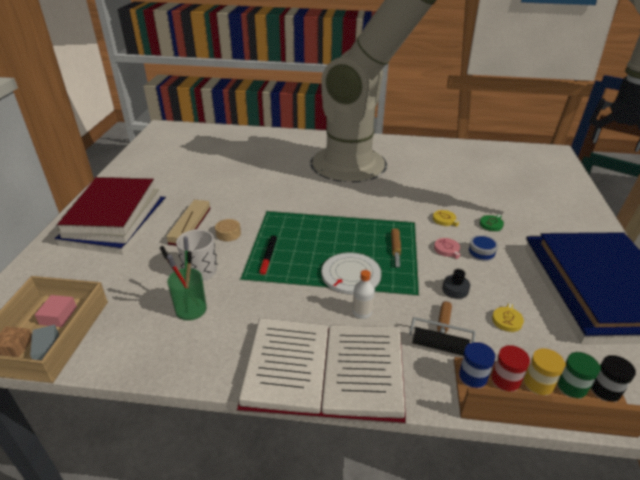

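View pics/side0.png

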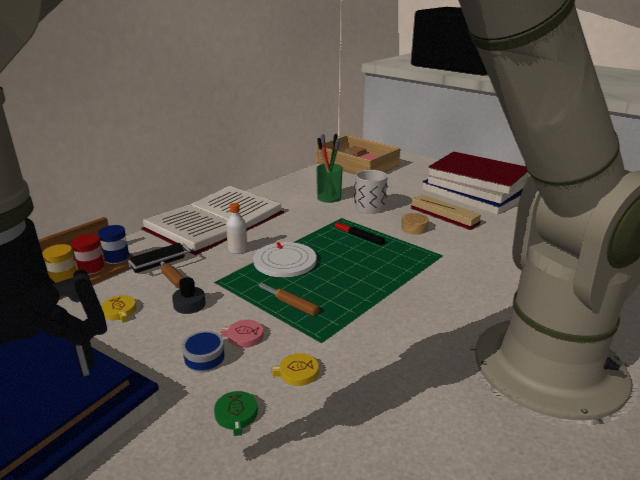

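The stamp could be confused with four things in the scene image: pink at (447,249), yellow at (445,218), green at (492,223) and yellow at (508,318). I choose the pink one at about (0.437, 0.285); the ink tin stands just beside it. The mount is at (228,231) by the carton, the weight at (456,288), and the plate at (351,272) with the glue bottle close by. Next come closer wrist views.

```bash
python3 - <<'E'
from h import *
def go(x,y,z,yaw):
    o=[(down(w),w) for w in (yaw,yaw+np.pi)]
    o=[(ik([x,y,z],a),a,w) for a,w in o]; o=[k for k in o if k[0] is not None]
    j,a,w=min(o,key=lambda k:abs(k[0][6])); print("yaw",round(w,2),np.round(j,2)); r.move_ptp([x,y,z],a)
ims=[]
for n,(x,y) in (("A",(.48,.27)),("B",(.56,.05)),("C",(.45,-.27))):
    go(x,y,.3,np.arctan2(y,x)); r.pause(.2); p=vision.capture("wrist"); save(p,"w%s.png"%n); ims.append(p["pixels"])
    print(n,r.get_t(),np.round(p["eye"],3),np.round(Rc(p)[:,2],2))
    for l,z in {"A":(("stamp",0),("stamp_tab",.007),("weight",0)),"B":(("plate_center",.014),("plate_mark",.014),("plate",0)),"C":(("mount",0),)}[n]:
        for q in finder.tip_of(l,p): print(l,np.round(q["pixel"]),round(q["confidence"],2),np.round(ray(p,q["pixel"],z)[:2],4))
    for l,z in {"A":(("stamp",.014),("weight",.03)),"B":(("plate",.014),),"C":(("mount",.028),)}[n]:
        for q in finder.cut_out(l,p):
            c,rad=cv2.minEnclosingCircle(np.argwhere(q["region"])[:,::-1].astype(np.float32)); print("cut",l,np.round(c),round(rad,1),round(q["confidence"],2),q["rect"],np.round(ray(p,c,z)[:2],4), rad/p["fx"]*(p["eye"][2]-z))
cv2.imwrite("pics/w.png",cv2.resize(np.vstack([np.hstack(ims[:2]),np.hstack([ims[2],ims[2]])]),(800,600))[:,:,::-1])
E
```

```text
yaw 0.51 [-1.08  0.39  0.64  1.98 -0.3   0.87 -1.33]
A 3.3833 [0.548 0.309 0.42 ] [-0.27 -0.15 -0.95]
stamp [158. 252.] 0.96 [0.3083 0.411 ]
stamp [242. 299.] 0.95 [0.3009 0.2873]
stamp [288. 219.] 0.68 [0.4307 0.2855]
stamp_tab [288. 185.] 0.85 [0.4694 0.3047]
stamp_tab [126. 260.] 0.84 [0.2828 0.4412]
stamp_tab [224. 278.] 0.58 [0.3215 0.3214]
weight [349. 100.] 0.56 [0.5871 0.29  ]
weight [630. 393.] 0.3 [ 0.4431 -0.2853]
cut stamp [287. 213.] 31.4 0.88 [265.9, 182.0, 51.5, 65.7] [0.4404 0.2904] 0.03676702964894982
cut stamp [146. 256.] 30.7 0.71 [118.7, 227.2, 57.0, 50.0] [0.3043 0.4179] 0.03594876089086358
cut stamp [235. 298.] 27.8 0.7 [216.6, 271.3, 45.2, 56.2] [0.3065 0.2957] 0.03254863291360014
cut weight [349.  94.] 31.1 0.7 [321.1, 63.6, 56.6, 62.5] [0.5892 0.2945] 0.03503640099169303
yaw 0.09 [-0.72  0.43  0.76  1.96 -0.38  0.9  -1.25]
B 4.8167 [0.638 0.059 0.42 ] [-0.31 -0.03 -0.95]
plate_center [322. 192.] 0.61 [0.5618 0.0462]
plate_center [323. 185.] 0.46 [0.5696 0.0461]
plate_center [228. 262.] 0.36 [0.4612 0.1564]
plate_mark [350. 142.] 0.76 [0.621  0.0204]
plate [320. 184.] 0.91 [0.5687 0.0495]
plate [557. 298.] 0.62 [ 0.4446 -0.2838]
cut plate [320. 183.] 59.5 0.83 [262.4, 125.1, 115.6, 116.9] [0.5716 0.0501] 0.06962143077212274
yaw -0.54 [-0.23  0.43  0.95  2.04 -0.45  0.9  -1.15]
C 6.5417 [ 0.518 -0.31   0.421] [-0.26  0.16 -0.95]
mount [330. 187.] 0.59 [ 0.4466 -0.2851]
cut mount [331. 190.] 30.2 0.79 [300.7, 161.2, 59.6, 60.0] [ 0.4479 -0.2861] 0.034105534717484655
```

View pics/w.png

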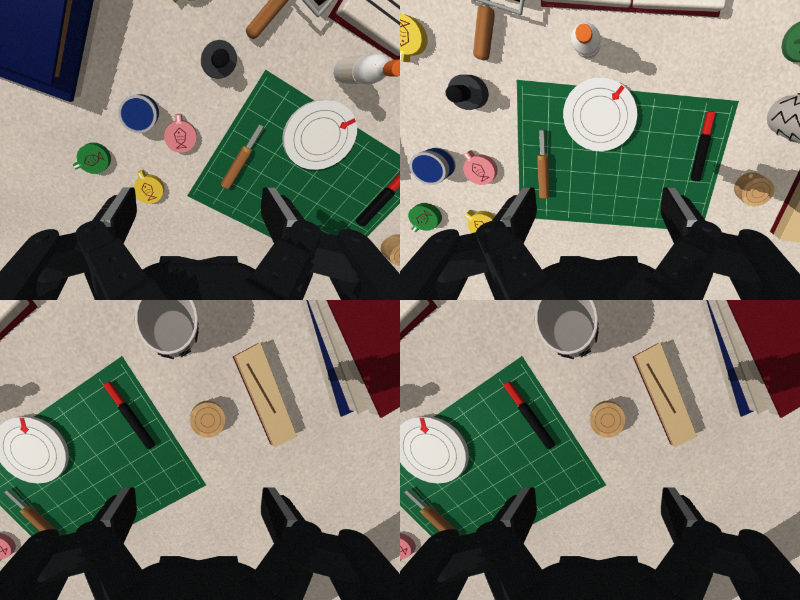

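The wrist views agree with the two fixed cameras. The pink stamp with the carved fish is at (288,213), with its tab pointing up in the image, and clearly isn't one of the green or yellow ones. The plate is at about (0.5705, 0.050) with its mark 59 mm away, and the mount at (0.4467, -0.2855) is clear of the carton and marker. Now the mount.

```bash
cat >> h.py <<'E'
def go(p,yaw):
    o=[(ik(p,down(w)),down(w)) for w in (yaw,yaw+np.pi,yaw-np.pi)]; o=[k for k in o if k[0] is not None]
    j,a=min(o,key=lambda k:abs(k[0][6])); r.move_ptp(p,a)
def pick(x,y,z,yaw,F,lift=.25,guard=None):
    go([x,y,z+.08],yaw); h=r.move_l([x,y,z],.08,guard=guard)
    print("hit",h,r.get_eef_pos())
    return h
def place(x,y,z,yaw,app=.09):
    go([x,y,z+app],yaw); r.move_l([x,y,z+.012],.1)
    r.pause(.2); h=r.move_l([x,y,z-.003],.02,guard=3)
    print("touch",h,r.get_eef_pos(),"expected",z,r.get_contact_force())
    r.open_jaws(); r.pause(.2); r.move_l([x,y,z+app],.15); print("t",r.get_t())
E
python3 - <<'E'
from h import *
x,y=.4467,-.2855
pick(x,y,.024,-.54,40,guard=8)
r.grasp(40); print("w",r.get_width(),r.get_finger_force())
z0=r.get_eef_pos()[2]; r.move_l([x,y,.2],.2); print("w",r.get_width(),r.get_contact_force())
place(.5705,.05,z0+.014,.09)
go([.5,.05,.25],.09); r.pause(.2); p=vision.capture("wrist"); save(p,"p1.png")
for l,z in(("mount",.042),("plate",.014)):
    for q in finder.cut_out(l,p):
        c,rad=cv2.minEnclosingCircle(np.argwhere(q["region"])[:,::-1].astype(np.float32)); print(l,c,round(q["confidence"],2),ray(p,c,z)[:2],rad/p["fx"]*(p["eye"][2]-z))
for q in finder.tip_of("plate_mark",p)[:1]: print(q["confidence"],ray(p,q["pixel"],.014))
print(p["eye"])
# stamp view from above, tool at -x side
go([.38,.25,.2],.5); r.pause(.2); p=vision.capture("wrist"); save(p,"s1.png"); print(p["eye"])
a=p["pixels"].astype(int); m=((a[...,0]-a[...,1]>40)&(a[...,0]-a[...,2]>20)&(a[...,0]>120)).astype(np.uint8)
n,L,S,C=cv2.connectedComponentsWithStats(m); 
for i in np.argsort(-S[1:,4])[:3]+1: print(S[i],C[i],ray(p,C[i],.014)[:2])
for l,z in(("stamp",0),("stamp_tab",.007)):
    for q in finder.tip_of(l,p): print(l,q["pixel"],round(q["confidence"],2),ray(p,q["pixel"],z)[:2])
h=np.hstack([cv2.imread("pics/p1.png"),cv2.imread("pics/s1.png")]); cv2.imwrite("pics/ps.png",cv2.resize(h,(800,300)))
print(r.get_t())
E
```

```text
hit False [ 0.44692347 -0.28557273  0.02434564]
w 0.06346688148579316 42.88477063179016
w 0.0634524924032323 [ 0.20607984  0.08769676 -1.59731893]
touch True [0.57042726 0.04993897 0.03871475] expected 0.0386840141907945 [-0.08670916 -0.12442511  6.77261623]
t 15.1417
mount (311.3596496582031, 269.4415283203125) 0.59 [0.56331839 0.04891239] 0.03124695502053727
plate (311.92413330078125, 260.31353759765625) 0.7 [0.56453821 0.0491806 ] 0.06463030997792653
0.94 [0.62157224 0.01630324 0.014     ]
[0.42125235 0.04225171 0.36953924]
[0.31105485 0.21093897 0.32070605]
[ 293  248   66   71 3060] [325.24803922 278.71372549] [0.43379793 0.28572225]
[ 180  165   52   98 1974] [204.50607903 212.32218845] [0.42827427 0.15727015]
[   0  271   52   52 1909] [ 23.31744369 297.69669984] [0.59400175 0.03375683]
stamp [325.2, 271.0] 0.97 [0.43198818 0.28499274]
stamp [402.3, 150.0] 0.84 [0.29526762 0.28878036]
stamp [510.6, 225.9] 0.67 [0.30551164 0.4189862 ]
stamp_tab [417.3, 197.6] 0.67 [0.32489243 0.32226753]
stamp_tab [559.0, 210.4] 0.66 [0.27226697 0.44448974]
17.45
```

View pics/ps.png

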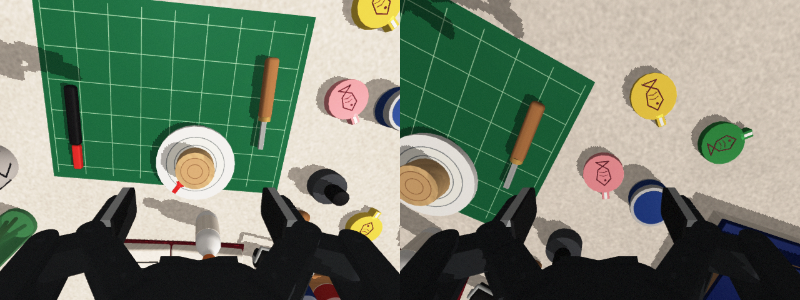

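```bash
cat >> h.py <<'E'
def top(p,c,z,n,h=.1,s=.0005):
    k=int(2*h/s); q=np.array([[c[0]+a,c[1]+b,z] for a,b in((h,h),(h,-h),(-h,-h),(-h,h))])
    src=np.float32([proj(p,X) for X in q]); dst=np.float32([[0,0],[k,0],[k,k],[0,k]])
    w=cv2.warpPerspective(p["pixels"],cv2.getPerspectiveTransform(src,dst),(k,k)); cv2.imwrite("pics/"+n,w[:,:,::-1])
    return w, lambda u:(c[0]+h-u[1]*s, c[1]+h-u[0]*s)
def disc(m):
    cs,_=cv2.findContours(m,cv2.RETR_EXTERNAL,cv2.CHAIN_APPROX_NONE); c=max(cs,key=cv2.contourArea)
    f=cv2.drawContours(np.zeros_like(m),[c],-1,1,-1); d=cv2.distanceTransform(f,cv2.DIST_L2,5); v=d>d.max()-1
    return np.argwhere(v).mean(0)[::-1],d.max(),f
E
python3 - <<'E'
from h import *
def over(x,y,yaw):
    # camera eye ~ .083 from TCP opposite/along tool x: aim eye above (x,y)
    go([x,y,.25],yaw); p=None
    for k in range(1):
        r.pause(.1); p=vision.capture("wrist"); e=np.array(p["eye"])-r.get_eef_pos()
    go([x-e[0],y-e[1],.25],yaw); r.pause(.2); return vision.capture("wrist")
p=over(.433,.286,.5); print(p["eye"],proj(p,[.433,.286,.014]))
w,f=top(p,(.433,.286),.014,"st.png",.06); a=w.astype(int)
m=((a[...,0]-a[...,1]>40)&(a[...,0]-a[...,2]>20)&(a[...,0]>120)).astype(np.uint8)
c,rad,g=disc(m); C=np.array(f(c)); t=g.copy(); cv2.circle(t,tuple(np.int32(c)),int(rad)+3,0,-1)
tc=f(np.argwhere(t)[:,::-1].mean(0)); print("stamp",C,rad*.0005,"tab",tc,t.sum(),np.arctan2(*(tc-C)[::-1]))
for l,z in(("stamp_tab",.007),("weight",0)):
    for q in finder.tip_of(l,p): print(l,round(q["confidence"],2),ray(p,q["pixel"],z)[:2])
p=over(.5705,.05,.09); print(p["eye"],proj(p,[.57,.05,.014]))
w,f=top(p,(.5705,.05),.014,"pl.png",.09); a=w.astype(int)
c,rad,g=disc(((a.min(2)>150)).astype(np.uint8)); C=np.array(f(c)); print("plate",C,rad*.0005)
b=((a[...,0]>150)&(a[...,1]<90)&(a[...,2]<90)).astype(np.uint8); k=np.argwhere(b)[:,::-1]; k=k[np.hypot(*(k-c).T)<rad]
tc=f(k.mean(0)); print("mark",tc,len(k),np.arctan2(*(tc-C)[::-1]),np.hypot(*(tc-C)))
w,f=top(p,(.5705,.05),.042,"pm.png",.09); a=w.astype(int)
c,rad,g=disc(((a[...,0]-a[...,2]>35)&(a[...,0]>120)).astype(np.uint8)); print("mount",f(c),rad*.0005)
i=[cv2.resize(cv2.imread("pics/"+n),(266,266)) for n in("st.png","pl.png","pm.png")]; cv2.imwrite("pics/tri.png",np.hstack(i)); print(r.get_t())
E
```

```text
[0.43183326 0.28531338 0.3706659 ] [318.01588487 124.55283557]
stamp [0.434  0.2855] 0.031198462 tab (np.float64(0.4654028776978417), np.float64(0.30705395683453235)) 556 0.6015188338927832
stamp_tab 0.95 [0.27399637 0.44052909]
stamp_tab 0.91 [0.64029735 0.40741228]
stamp_tab 0.89 [0.32342981 0.32219836]
stamp_tab 0.87 [0.46707273 0.31033587]
weight 0.9 [0.59397431 0.29211504]
[0.56974969 0.05056327 0.37083528] [317.15957847 123.17272115]
plate [0.56885714 0.04971429] 0.06790698
mark (np.float64(0.6134008016032064), np.float64(0.02209118236472947)) 998 -0.5550935857569183 0.052413484649906965
mount (np.float64(0.5685), np.float64(0.049500000000000016)) 0.032256592
20.7
```

View pics/tri.png

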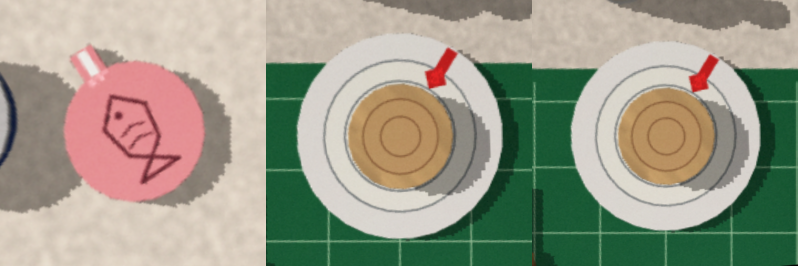

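```bash
python3 - <<'E'
from h import *
x,y=.434,.2855; X,Y=.5693,.0497; dy=-.555-.61
best=None
for w in(.61,.61-np.pi,.61+np.pi):
    a=ik([x,y,.1],down(w)); b=ik([X,Y,.15],down(w+dy))
    if a is not None and b is not None:
        k=max(abs(a[6]),abs(b[6])); print(w,np.round(a,2),np.round(b,2))
        if best is None or k<best[0]: best=(k,w)
w=best[1]; print("chosen",w)
r.move_ptp([x,y,.11],down(w)); r.move_l([x,y,.04],.1); r.pause(.2)
h=r.move_l([x,y,.006],.02,guard=3); z=r.get_eef_pos()[2]; print("table",h,z)
z0=z+.008; r.move_l([x,y,z0],.05); r.grasp(30); print("w",r.get_width(),r.get_finger_force(),r.get_eef_pos())
z0=r.get_eef_pos()[2]; r.move_l([x,y,z0+.12],.15); print("w",r.get_width(),r.get_contact_force())
r.pause(.1); p=vision.capture("wrist"); save(p,"g.png")
zt=z0+.042
r.move_ptp([X,Y,zt+.08],down(w+dy)); r.move_l([X,Y,zt+.012],.1); r.pause(.2)
h=r.move_l([X,Y,zt-.003],.015,guard=3); print("touch",h,r.get_eef_pos(),zt,R.from_rotvec(r.get_tool_rot()).as_matrix()[:,0],"w",r.get_width())
p=vision.capture("side"); save(p,"g2.png"); cv2.imwrite("pics/gg.png",np.hstack([cv2.resize(cv2.imread("pics/g.png"),(400,300)),cv2.resize(p["pixels"][150:330,180:420,::-1],(400,300))])); print(r.get_t())
E
```

```text
0.61 [-0.55  0.6  -0.2   2.18  0.31  0.38 -1.96] [-0.83  0.85  1.11  2.08 -1.03  0.91 -1.24]
-2.5315926535897932 [-0.08  0.77 -0.93  2.15  0.99  0.73  0.49] [ 0.34  0.67 -0.79  2.01  0.7   0.75  0.13]
3.751592653589793 [-0.08  0.77 -0.93  2.15  0.99  0.73  0.49] [ 0.34  0.67 -0.79  2.01  0.7   0.75  0.13]
chosen 3.751592653589793
table True 0.008929197738102383
w 0.06182964748583857 31.65187954902649 [0.43397653 0.28540207 0.01704167]
w 0.06191799897772332 [-0.21739586 -0.05882793 -1.53538119]
touch True [0.56923471 0.04969101 0.05908489] 0.05904166994163973 [-8.49964999e-01  5.26839160e-01 -6.15243871e-06] w 0.061554761492061516
29.1
```

View pics/gg.png

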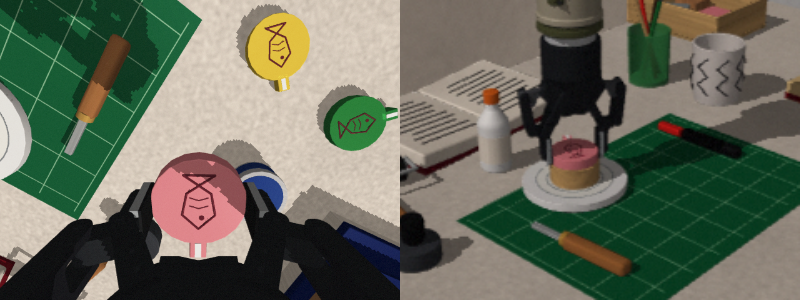

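The stamp is held square, carved side up, and is seated on the mount. I'll release it, check it, and measure the weight.

```bash
python3 - <<'E'
from h import *
p0=r.get_eef_pos(); r.open_jaws(); r.pause(.2); r.move_l([p0[0],p0[1],p0[2]+.1],.15)
e=np.array([.082,.0,0])
def over(x,y,yaw):
    go([x,y,.25],yaw); r.pause(.1); p=vision.capture("wrist"); e=np.array(p["eye"])-r.get_eef_pos()
    go([x-e[0],y-e[1],.25],yaw); r.pause(.2); return vision.capture("wrist")
p=over(.5693,.0497,.09)
w,f=top(p,(.5693,.0497),.056,"q1.png",.09); a=w.astype(int)
m=((a[...,0]-a[...,1]>40)&(a[...,2]-a[...,1]>-15)&(a[...,0]>110)).astype(np.uint8)
c,rad,g=disc(m); C=np.array(f(c)); t=g.copy(); cv2.circle(t,tuple(np.int32(c)),int(rad)+3,0,-1)
tc=f(np.argwhere(t)[:,::-1].mean(0)); print("stamp",C,rad*.0005,tc,np.arctan2(*(tc-C)[::-1]))
w,f=top(p,(.5693,.0497),.014,"q1b.png",.09); c,rad,g=disc((w.min(2)>150).astype(np.uint8)); print("plate",f(c),rad*.0005)
p=over(.588,.293,.45); print(p["eye"])
w,f=top(p,(.588,.293),.024,"q2.png",.06); m=(w.max(2)<75).astype(np.uint8); c,rad,g=disc(m); print("weight disc",f(c),rad*.0005)
for q in finder.cut_out("weight",p)[:1]:
    c,rad=cv2.minEnclosingCircle(np.argwhere(q["region"])[:,::-1].astype(np.float32)); print("cut",ray(p,c,.024)[:2],rad/p["fx"]*(p["eye"][2]-.024))
for q in finder.tip_of("weight",p)[:1]: print("tip",ray(p,q["pixel"],0)[:2])
w2,f=top(p,(.588,.293),.056,"q3.png",.06); m=(w2.max(2)<38).astype(np.uint8); c,rad,g=disc(m); print("knob",f(c),rad*.0005)
i=[cv2.resize(cv2.imread("pics/"+n),(266,266)) for n in("q1.png","q2.png","q3.png")]; cv2.imwrite("pics/tri2.png",np.hstack(i)); print(r.get_t())
E
```

```text
stamp [0.56952727 0.04888182] 0.030756595 (np.float64(0.6053863636363637), np.float64(0.02593590909090908)) -0.5692358514690394
plate (np.float64(0.6593), np.float64(0.12494999999999999)) 0.0413938
[0.58749865 0.29202702 0.37093994]
weight disc (np.float64(0.5897499999999999), np.float64(0.29274999999999995)) 0.029259695
cut [0.5893512  0.29236448] 0.03310318322499114
knob (np.float64(0.589611111111111), np.float64(0.29266666666666663)) 0.013299998
33.8417
```

View pics/tri2.png

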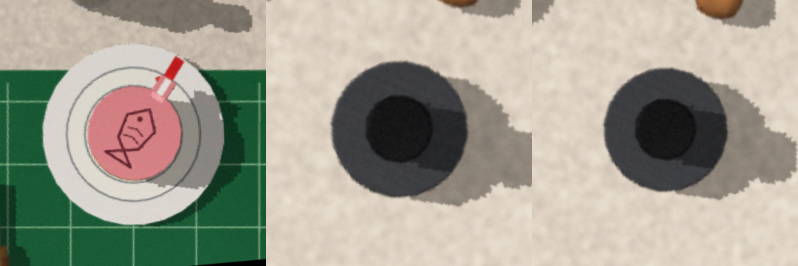

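The stamp is centred on the mount with its tab over the red mark (angle -0.57, mark -0.555). The weight is at (0.5896, 0.2927), and the brayer handle stays clear of the fingers.

```bash
python3 - <<'E'
from h import *
x,y=.5896,.2927
pick(x,y,.050,.2,60,guard=8); r.grasp(60); print("w",r.get_width())
z0=r.get_eef_pos()[2]; r.move_l([x,y,.2],.15); print("w",r.get_width(),r.get_contact_force())
place(.5694,.0492,z0+.056,.05,app=.08)
r.move_l([.5694,.0492,.28],.2)
p=vision.capture("side"); save(p,"e.png"); q=vision.capture("scene")
cv2.imwrite("pics/fin.png",np.hstack([cv2.resize(p["pixels"][150:330,180:420,::-1],(400,300)),cv2.resize(q["pixels"][195:345,240:440,::-1],(400,300))])); print(r.get_t(),r.get_contact_force())
E
```

```text
hit False [0.5898079  0.29296063 0.05051043]
w 0.02646532955201311
w 0.02661274963900002 [ 0.06366748 -0.30972575 -4.31324102]
touch True [0.56930679 0.04917165 0.1063088 ] expected 0.10636752408081372 [-0.87988363  0.59093552  5.66040326]
t 41.4333
42.15 [ 0.11305737 -0.41360456  0.82750318]
```

View pics/fin.png

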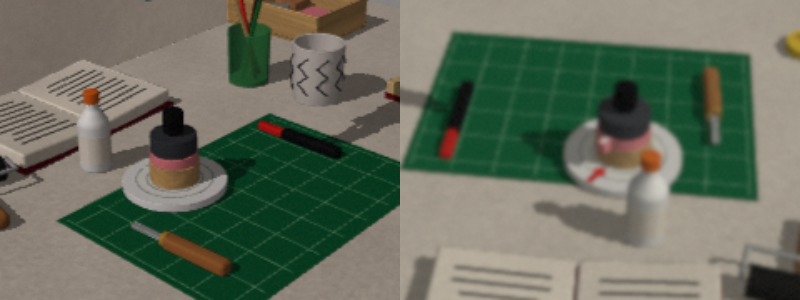

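The stack stands upright and centred on the plate, with the tab towards the mark and the gripper clear.

```bash
python3 -c "
from h import *
print(r.job_done(), r.get_t())"
```

```text
the job is handed in; nothing more can be done
the job is handed in; nothing more can be done
```

The job is handed in at about 42 s of the 72 s allowed: disc, stamp (tab within about 0.02 rad of the red mark) and weight are stacked centred on the plate and released. I saw no bystander disturbed, but hand-in returned no verdict.

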